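Clamp a lens barrel in a V-mount

TASK

Take the lens barrel from its rest, lay it in the V-mount and slide it along the V until you feel it bear on the end stop with a steady push of about 5 N, never over 20 N, while the clamp strap is still open. Then swing the red strap over by its black handle and press it down until its pad (its height is set differently each time, so go by feel) grips the barrel with roughly 10 N (at least 3, never more than 25), and let go. Do not force the barrel into the V (keep under about 12 N), and leave the bottle, the dish and the timer alone.

Things in the scene. Friction and masses are not known exactly. Their poses are not given: they have to be found in the camera images.
- lens_barrel: Cream lens barrel with dark bands, a plain cylinder 30 mm in diameter and 120 mm long, about 0.16 kg (varies). Origin at its centre; its own y axis is the cylinder axis (it may roll about it). Both ends are alike. At the start it lies in the grey rest, axis 38 mm above the worktop, clear of any wall for 35 mm to each side of its middle.
- barrel_rest: Grey plastic storage rest fixed to the worktop, 76 mm (x) x 116 mm (y), base 8 mm thick, with two small V saddles at y = -44 and +44 mm, each 14 mm wide, tops under 40 mm. Origin at the centre of its underside; the barrel lies along its y axis.
- v_mount: Aluminium V-mount, fixed; origin under the centre of its base, z up. Base x -51 to 61, y +-80, 12 mm thick. Two 90 degree V seats, y -50 to -26 and 26 to 50 mm, x +-30, 43 mm high, free for fingers between them. V axis along y at x = 0; a seated barrel's axis is at z = 42 mm. Strap hinge posts at x = 42, y 22 to 54 mm, 74 mm high. End stop at the +y end; the -y end is open.
- end_stop: Dark rigid steel plate fixed on the V-mount's base, 34 mm wide, 9 mm thick, from z = 12 to 56 mm in the mount's frame. Origin on the face that the barrel's end must touch, on the V axis (mount frame x = 0, z = 42 mm, y set anew each time between 60 and 70 mm); axes as the mount's; the barrel comes from -y, and the centre of a barrel fully home reads y = -60 mm here.
- clamp_strap (a joint): Red strap's angle, rad: 0 = level; grows as it opens over the mount's +x side; starts 1.9 to 2.2. Hinge along the mount's y at x = 42, z = 66 mm, stiff (0.6 N m): 7 N at the handle turns it, it stays where left. A black pad on a screw under it, 42 mm from the hinge, set anew each time, meets a seated barrel somewhere in 0.08 to -0.08; then each newton more at the handle adds 2 N, 14 N stays.
- strap_hinge (a point): Point on the strap's hinge axis, in line with strap_handle (mount frame 42, 72, 66 mm).
- strap_handle (a point): Point on the axis of the strap's black handle, a round bar 10 mm thick along the mount's y, 90 mm from the hinge axis. It sticks out past the strap (16 mm wide, 8 thick, mount y 30 to 46) to mount y = 94 mm; this point is at y = 72 mm, mid free part. About 140 mm high when open; at joint 0 it is at mount x = -48, z = 66 mm. It can be pinched from above and turns in the fingers.
- buffer_bottle: White bottle with green cap, 55 mm in diameter, 121 mm tall, loose bystander. Origin at the centre of its underside.
- petri_dish: Clear round dish, 59 mm in diameter, 16 mm high, loose bystander. Origin at the centre of its underside.
- timer: White countdown timer lying flat, 72 x 68 x 19 mm, loose bystander. Origin at the centre of its underside.
Things that resemble listed ones, but are neither listed nor needed, are in the scene too. Of the things like the lens_barrel, leave any that is brown; of the rest the larger one is meant. There is more than one size of the v_mount; the job needs the larger.

How it is judged (in metres and radians):
On the way:
1. with the strap still open, the barrel lies centred in both V seats and is pressed against the end stop with 2 to 20 N (x of lens_barrel in the frame of v_mount between -0.0025 and 0.0025 m and z of lens_barrel in the frame of v_mount between 0.0395 and 0.0445 m and angle between the y axis of lens_barrel and the y axis of v_mount, either way round below 0.04 rad and y of lens_barrel in the frame of end_stop between -0.062 and -0.057 m and value of joint clamp_strap above 1 rad and contact force between lens_barrel and end_stop between 2 and 20 N), for 0.15 s.
At the end, for the whole second after the job is handed in: The barrel lies still and centred in the V seats (axis within 2.5 mm sideways and in height, within 0.04 rad of the V), its end within 2 mm of the end stop, and the closed strap's pad presses on it with 3 to 25 N (x of lens_barrel in the frame of v_mount between -0.0025 and 0.0025 m and z of lens_barrel in the frame of v_mount between 0.0395 and 0.0445 m and angle between the y axis of lens_barrel and the y axis of v_mount, either way round below 0.04 rad and y of lens_barrel in the frame of end_stop between -0.062 and -0.057 m and value of joint clamp_strap below 0.13 rad and contact force between clamp_strap and lens_barrel between 3 and 25 N and linear speed of lens_barrel below 0.01 m/s); the robot touches nothing.
It fails at once if the barrel is pushed against the end stop with more than 20 N (contact force between lens_barrel and end_stop above 20 N).
It fails at once if the strap's pad presses the barrel with more than 25 N (contact force between clamp_strap and lens_barrel above 25 N).
It fails at once if the barrel is forced on the V-mount with more than 70 N, summed over all seat contacts (a push of some 20 N), while the strap is open (contact force between lens_barrel and v_mount above 70 N and value of joint clamp_strap above 0.3 rad).
It fails at once if the bottle, the dish or the timer is moved by more than 15 mm (distance of any of buffer_bottle, petri_dish, timer from where it was at the start of the episode above 0.015 m).
It also fails if it takes over 72 s, if anything falls off the work surface, if the arm or the gripper's body presses on something with over 40 N, if the wrist force passes 120 N, or if a joint passes its speed limit or range.

ROBOT

A 6-joint arm with a two-finger parallel gripper is mounted at the origin on a cart in front of the work surface, level with it; the furniture and walls round the work are solid. World frame = base frame: x ahead of the robot, y to its left, z up, the work surface at z = 0. Lengths are in mm, angles in degrees, forces in N, time in s.
With the tool pointing down it reaches from about 300 to 850 mm from the base axis. Payload 4.2 kg.
Tool frame: the origin (TCP) lies midway between the tips of the shut fingers; the grasp point (between the pads) lies 19 mm behind it; z points along the fingers, y is the line along which they close (so a half turn about z gives the same grasp; the last joint's range is limited). The gripper opens to 91 mm and grips with 3 to 60 N. Pads are 32 mm wide; open, the fingers measure 118 mm over their backs; the gripper's body (76 mm by 178 mm) begins 60 mm behind the grasp point.
Start: joints at [-67.781, 18.312, 89.639, -0, 72.044, -1.146], TCP at [228.044, -527.863, 213.976] pointing down, gripper open.
Joint ranges: [-177.97, 177.97], [-48.28, 115.42], [12.27, 149.76], [-77.06, 257.06], [2.81, 150.46], [-146.56, 146.56]. Speed limits (degrees/s): [147.25, 147.25, 180, 180, 180, 180].

INTERFACE

Orientations are given as [roll, pitch, yaw] about the fixed x, y, z axes, in that order (R = Rz(yaw) Ry(pitch) Rx(roll)).
In Python, from workcell import env gives the robot as it stands.
- The arm moves only by the shell command python3 -m jog 'ROWS' [FORCE]. ROWS is a JSON object of lists of equal length, an entry for each row: "jaw": the finger opening in mm, from 0 to 91.2; "slide": the shift along the tool's x, y, z in units of 30 mm (1.0 is 30 mm), a list of three; "spin": the turn about the tool's z in units of 8 degrees (1.0 is 8 degrees). In form: {"jaw": [jaw, ...], "slide": [[dx, dy, dz], ...], "spin": [spin, ...]}. A call has 1 to 10 rows; each row shifts and turns the commanded pose from where the row before left it, along the tool's axes as they then stand; what a row does not reach is not made up. A row lasts 1/10 s, in which the tool goes at most 50 mm and 8.59 degrees, less where a joint would pass 70% of its speed; a pose out of reach is approached as far as the arm can. A call is refused whole if a number of a shift passes 1 or a number of a turn 1, either way. A call with a gripper value outside its range is refused whole. The fingers move at their own pace and stop on an object; FORCE is the grip in N (left out, the last holds). Time passes only in rows, so rows that do not move let the fingers close. It gives the time, the measured TCP pose, the force, the opening and the grip force at its end, in the units of the state.
- env.state(): the state, without advancing time (a new reading comes with each control period).
- env.grab_frame(name): name is "scene" or "side" or "wrist"; returns the picture (384x512x3 uint8, red, green, blue); there is no depth.
- env.camera_model(name): a dict with "fx", "fy", "cx", "cy" (pixels), "D" ([k1, k2, p1, p2, k3] as OpenCV has them; the pictures are not rectified), "camera_from_world" (4x4, takes a point from world to camera coordinates). Camera axes: x right, y up, looking along -z (the intrinsics and any distortion apply to the point x, -y, -z); pixel columns grow to the right and rows downward; lengths in mm; the calibration is good to about 2 mm. A picture is of the moment at which its call begins: read the wrist's pose just before it. camera_model takes no time and is no camera call; for the wrist camera it gives the pose at the moment of the call.
- env.job_done(): hands the job in; it is judged then, once.
The state is a dict: "time_s": time; "qpos": joint angles; "qvel": joint speeds; "effort": joint torques, N m; "ee_pos": TCP position; "ee_rot": TCP orientation; "force": force on the tool from outside, world axes, zero at the start; "torque": the same for the moment, N m; "gripper_width": finger opening in mm; "gripper_force": force on a finger pad.
Only numpy, scipy, OpenCV 4.12 (cv2) and the standard library are available. Lean on these libraries where they do the work, as an engineer would, in place of code of your own. Each camera call takes 0.05 s, during which the arm holds its last target. There are 200 camera calls.

## Working session

There is one attempt and no reset: what is moved stays moved. The work goes in short steps, Python scripts to look and compute and a shell command to move; the robot and the scene stay as the last step left them, time stands still between calls to the robot, and variables do not carry over. Pictures are saved under pics/ and viewed, at most 10 in all, crops included, and the job is handed in when it is done.

```bash
ls; mkdir -p pics; python3 - <<'E'
from workcell import env
import cv2,numpy as np
a=env.grab_frame("scene");b=env.grab_frame("side")
cv2.imwrite("pics/a.png",cv2.cvtColor(cv2.resize(a,(800,600),interpolation=cv2.INTER_CUBIC),cv2.COLOR_RGB2BGR))
cv2.imwrite("pics/b.png",cv2.cvtColor(cv2.resize(b,(800,600),interpolation=cv2.INTER_CUBIC),cv2.COLOR_RGB2BGR))
for n in("scene","side"):
  m=env.camera_model(n);T=np.array(m["camera_from_world"]);print(n,m["fx"],m["D"],-T[:3,:3].T@T[:3,3],-T[2,:3])
print(env.state())
E
```

```text
pics
scene 355.00383900007057 [0.03235625 0.         0.         0.         0.        ] [262.95380572 569.92868071 833.22589738] [ 0.30306828 -0.59584757 -0.74371721]
side 441.12782034680987 [-0.01617409  0.          0.          0.          0.        ] [ 100.3465674  1062.29586783  929.02946883] [ 0.29972049 -0.73880982 -0.60359563]
{'time_s': 0.1, 'qpos': array([-6.77803903e+01,  1.83482825e+01,  8.96988492e+01,  2.05521949e-03,
        7.20436002e+01, -1.14669895e+00]), 'qvel': array([ 0.04706204, -0.12468492, -0.18176267, -0.07139453, -0.0541052 ,
       -0.04100272]), 'effort': array([ 1.82205617e-04, -4.13332272e+01, -2.32509148e+01,  7.28800683e-02,
        4.21764760e-02, -7.70061229e-05]), 'ee_pos': array([ 227.88554352, -527.42972953,  213.20513989]), 'ee_rot': array([-1.79909325e+02, -3.76947265e-03,  2.33656705e+01]), 'force': array([1.46725039, 0.52855751, 0.55309148]), 'torque': array([ 0.00050211,  0.0092584 , -0.00954721]), 'gripper_force': 0.0, 'gripper_width': 91.20068985943591}
```

View pics/a.png

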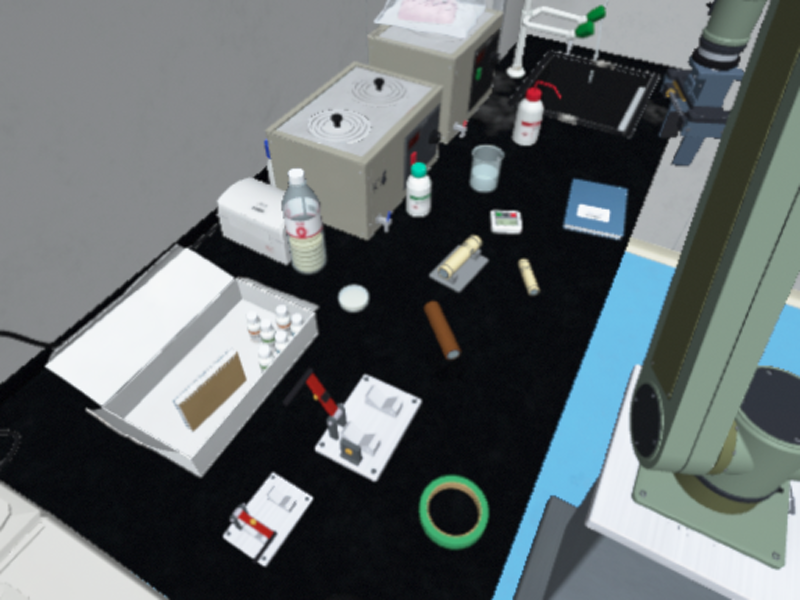

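View pics/b.png

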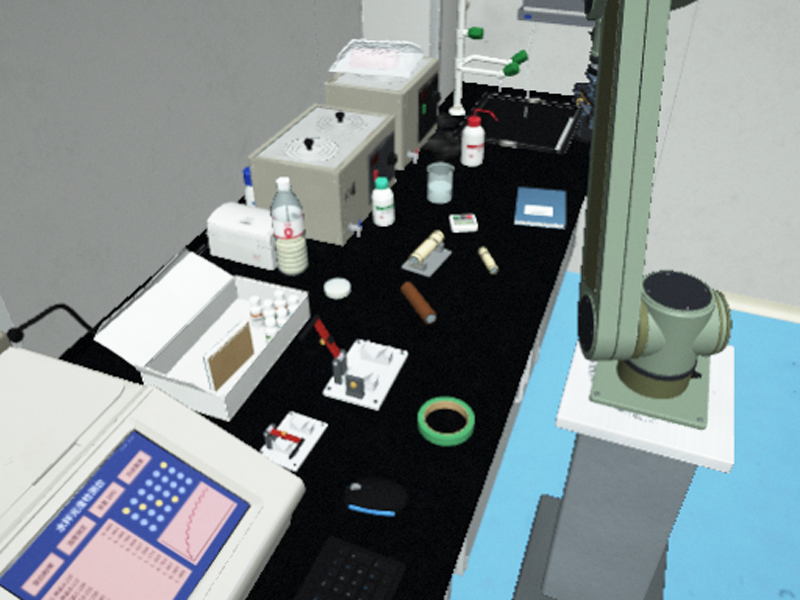

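Scene view (800×600): barrel in its grey rest at (460,258), the large mount at (368,428) with its red strap open and black handle near (297,388), the small mount at (268,518), brown decoy at (441,330) and a small cream decoy at (529,276). Now I'll enlarge.

```bash
cat > h.py <<'E'
from workcell import env
import cv2,numpy as np
def ray(m,uv):
    K=np.array([[m["fx"],0,m["cx"]],[0,m["fy"],m["cy"]],[0,0,1.]])
    p=cv2.undistortPoints(np.array(uv,float).reshape(-1,1,2),K,np.array(m["D"])).reshape(-1,2)
    T=np.array(m["camera_from_world"]);R=T[:3,:3]
    d=np.c_[p[:,0],-p[:,1],-np.ones(len(p))]@R
    return -R.T@T[:3,3],d
def onz(m,uv,z):
    o,d=ray(m,uv);z=np.broadcast_to(z,len(d));return o+d*((z-o[2])/d[:,2])[:,None]
def proj(m,P):
    T=np.array(m["camera_from_world"]);P=np.atleast_2d(P)@T[:3,:3].T+T[:3,3]
    K=np.array([[m["fx"],0,m["cx"]],[0,m["fy"],m["cy"]],[0,0,1.]])
    return cv2.projectPoints(P*[1,-1,-1],np.zeros(3),np.zeros(3),K,np.array(m["D"]))[0].reshape(-1,2)
def crop(img,x,y,w,h,s): return cv2.cvtColor(cv2.resize(img[y:y+h,x:x+w],None,fx=s,fy=s,interpolation=cv2.INTER_CUBIC),cv2.COLOR_RGB2BGR)
E
python3 - <<'E'
from h import *
a=env.grab_frame("scene")
cv2.imwrite("pics/c.png",np.hstack([crop(a,175,225,100,90,4.),crop(a,260,140,100,90,4.)]))
m=env.camera_model("scene");s=.64
print(onz(m,np.array([[460,258],[478,241],[443,274]])*s,38).round())
print(onz(m,np.array([[367,376],[421,402],[375,478],[316,449]])*s,12).round())
print(onz(m,np.array([[297,388]])*s,140).round())
print(onz(m,np.array([[353,306],[418,214],[507,230],[441,330],[529,276]])*s,0).round())
E
```

```text
[[ 530. -216.   38.]
 [ 518. -282.   38.]
 [ 541. -158.   38.]]
[[560. 110.  12.]
 [453. 111.  12.]
 [455. 263.  12.]
 [561. 267.  12.]]
[[592. 248. 140.]]
[[ 672.  -25.    0.]
 [ 688. -340.    0.]
 [ 487. -389.   -0.]
 [ 494.  -55.    0.]
 [ 394. -275.    0.]]
```

View pics/c.png

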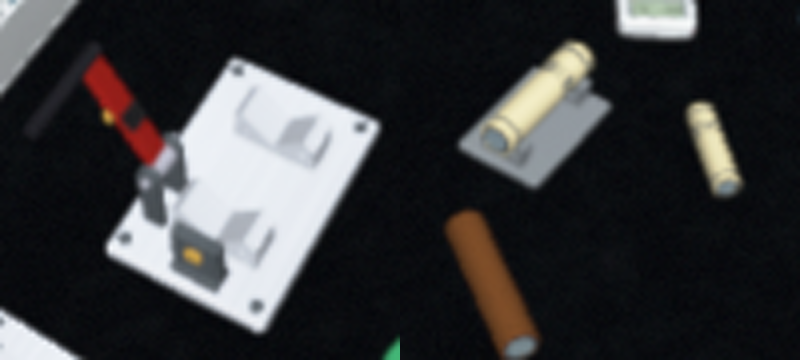

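```bash
python3 -m jog '{"jaw":[91,91,91,91,91,91,91],"slide":[[0,0,0],[0,0,0],[0,0,0],[0,0,0],[0,0,0],[0,0,0],[0,0,0]],"spin":[-1,-1,-1,-1,-1,-1,-1]}' ; python3 -m jog '{"jaw":[91,91,91,91,91,91,91,91,91,91],"slide":[[0.93,0.61,-0.2],[0.93,0.61,-0.2],[0.93,0.61,-0.2],[0.93,0.61,-0.2],[0.93,0.61,-0.2],[0.93,0.61,-0.2],[0.93,0.61,-0.2],[0.93,0.61,-0.2],[0.93,0.61,-0.2],[0.93,0.61,-0.2]],"spin":[0,0,0,0,0,0,0,0,0,0]}'; python3 - <<'E'
from h import *
s=env.state();print(s["time_s"],s["ee_pos"],s["ee_rot"],s["qpos"])
m=env.camera_model("wrist");T=np.array(m["camera_from_world"]);print(m["fx"],-T[:3,:3].T@T[:3,3],-T[2,:3],-T[1,:3])
a=env.grab_frame("scene");cv2.imwrite("pics/d.png",np.hstack([crop(a,230,60,180,180,2.2),crop(env.grab_frame("wrist"),0,0,512,384,1)[:,:400] if 0 else cv2.resize(crop(env.grab_frame("wrist"),0,0,512,384,1),(400,300)).__class__(shape=(0,)) if 0 else crop(a,230,60,180,180,2.2)])[:, :396])
w=env.grab_frame("wrist");cv2.imwrite("pics/w1.png",crop(w,0,0,512,384,1.5))
print(proj(m,[[530,-216,38]]))
E
```

```text
time_s: 0.85
ee_pos: [228.0, -527.6, 213.6]
ee_rot: [-180.0, -0.0, 79.7]
force: [0.5, -0.4, 0.3]
gripper_width: 90.8
gripper_force: 0.0
time_s: 1.85
ee_pos: [460.0, -286.2, 273.9]
ee_rot: [-180.0, -0.0, 79.4]
force: [-0.2, -0.3, -0.1]
gripper_width: 90.7
gripper_force: 0.0
1.85 [ 460.0368779  -286.23468761  273.94772524] [-1.79973605e+02 -3.01871082e-03  7.93659090e+01] [-3.31015191e+01  1.34661429e+01  8.78053989e+01 -7.44033852e-03
  7.87540035e+01 -2.24659762e+01]
302.1410251238268 [ 474.79001239 -208.05186527  445.62383018] [-0.05228023 -0.27385006 -0.96035041] [-0.17644771 -0.94400222  0.27879386]
[[303.38425304 101.26225417]]
```

View pics/w1.png

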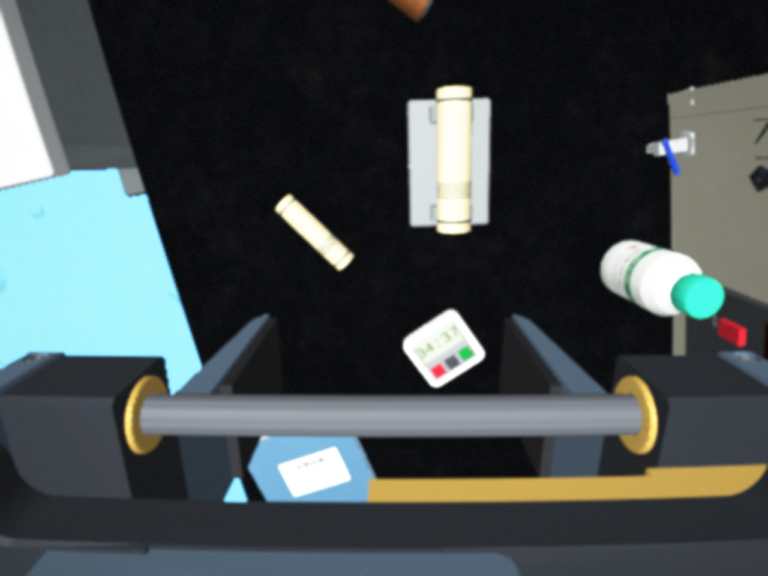

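Wrist view: barrel vertical in the picture from (455,88) to (454,232) (at 1.5×), in its rest spanning (408..490, 98..226). The fingers close horizontally in the picture, and the body is wide along that line.

```bash
python3 - <<'E'
from h import *
m=env.camera_model("wrist")
P=onz(m,np.array([[455,88],[454,232]])/1.5,42);print(P,np.linalg.norm(P[0]-P[1]),P.mean(0))
d=P[0]-P[1];print(np.degrees(np.arctan2(d[1],d[0])))
Q=onz(m,np.array([[408,99],[490,98],[489,225],[411,226]])/1.5,8);print(Q.round(1),Q.mean(0))
P[:,2]=38
E
```

```text
[[ 539.07685045 -163.34100525   42.        ]
 [ 520.67934638 -283.01324893   42.        ]] 121.0781320565703 [ 529.87809841 -223.17712709   42.        ]
81.26020344113299
[[ 501.  -161.5    8. ]
 [ 574.5 -173.6    8. ]
 [ 559.  -288.7    8. ]
 [ 484.2 -276.1    8. ]] [ 529.6850404  -224.97473325    8.        ]
```

```bash
python3 -m jog '{"jaw":[91,91,91,91,91,91,91,91,91],"slide":[[0,0,0],[0.6,0.5,0],[0.6,0.5,0.6],[0.6,0.5,1],[0.6,0.5,1],[0,0,1],[0,0,1],[0,0,0.7],[0,0,0]],"spin":[-0.24,0,0,0,0,0,0,0,0]}' ; python3 - <<'E'
from h import *
s=env.state();print(s["ee_pos"],s["ee_rot"])
m=env.camera_model("wrist")
w=env.grab_frame("wrist");cv2.imwrite("pics/w2.png",crop(w,0,0,512,384,1.5))
E
```

```text
time_s: 2.85
ee_pos: [526.8, -224.9, 111.5]
ee_rot: [-179.6, -0.1, 81.3]
force: [-0.2, -0.5, 0.6]
gripper_width: 91.1
gripper_force: 0.0
[ 526.77644949 -224.92051741  111.49202155] [-1.79553419e+02 -9.59783376e-02  8.12668462e+01]
```

View pics/w2.png

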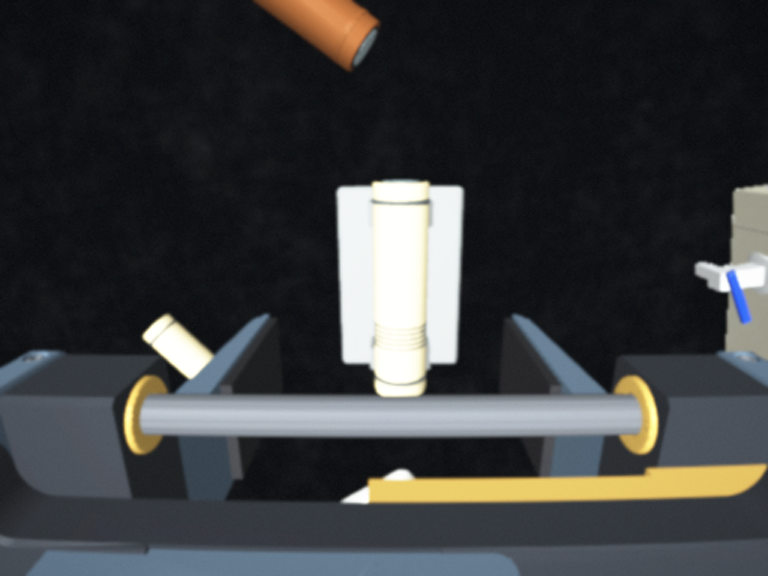

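Barrel now at columns 372–428 and rows 180–397, straight in the picture. The finger gap is centred about column 392, so a small shift in tool y is needed.

```bash
python3 - <<'E'
from h import *
m=env.camera_model("wrist")
P=onz(m,np.array([[401,190],[400,385]])/1.5,38);print(P)
E2=onz(m,np.array([[401,180],[400,397]])/1.5,[38,45]);print(E2,E2.mean(0))
s=env.state();y=np.radians(s["ee_rot"][2]);d=E2.mean(0)[:2]-s["ee_pos"][:2]
print("tool",np.cos(y)*d[0]+np.sin(y)*d[1],np.sin(y)*d[0]-np.cos(y)*d[1], s["ee_pos"])
E
```

```text
[[ 542.82302946 -165.83541923   38.        ]
 [ 525.35941408 -280.85590144   38.        ]]
[[ 543.58800836 -160.63278864   38.        ]
 [ 524.640698   -284.98172753   45.        ]] [ 534.11435318 -222.80725809   41.5       ]
tool 3.593046564799214 5.3913612069509504 [ 528.23948837 -225.53905653  113.59663447]
```

```bash
python3 -m jog '{"jaw":[91,91,91,91,91,91],"slide":[[0.08,0.13,0.5],[0,0,0.8],[0,0,0.8],[0,0,0.6],[0,0,0.2],[0,0,0]],"spin":[0,0,0,0,0,0]}' && python3 -m jog '{"jaw":[60,40,20,20,20,20,20,20],"slide":[[0,0,0],[0,0,0],[0,0,0],[0,0,0],[0,0,0],[0,0,0],[0,0,0],[0,0,0]],"spin":[0,0,0,0,0,0,0,0]}' 20
```

```text
time_s: 3.5
ee_pos: [534.1, -224.1, 28.5]
ee_rot: [180.0, 0.0, 81.3]
force: [0.5, -0.1, 0.1]
gripper_width: 90.9
gripper_force: 0.0
time_s: 4.3
ee_pos: [532.0, -223.2, 27.7]
ee_rot: [-179.7, -0.0, 81.3]
force: [-7.5, -0.4, 4.8]
gripper_width: 29.7
gripper_force: 3.6
```

```bash
python3 -m jog '{"jaw":[20,20,20],"slide":[[0,0,0],[0,0,0],[0,0,0]],"spin":[0,0,0]}' && python3 -m jog '{"jaw":[20,20,20,20,20,20,20,20,20,20],"slide":[[0,0,-0.2],[0,0,-0.4],[0,0,-0.8],[0,0,-1],[0,0,-1],[0,0,-1],[0,0,-1],[0,0,-1],[0,0,-0.6],[0,0,0]],"spin":[0,0,0,0,0,0,0,0,0,0]}'
```

```text
time_s: 4.6
ee_pos: [532.0, -223.2, 27.7]
ee_rot: [-179.8, -0.0, 81.3]
force: [-5.3, 0.9, 3.9]
gripper_width: 29.6
gripper_force: 20.0
time_s: 5.6
ee_pos: [535.9, -224.2, 242.1]
ee_rot: [179.5, 0.1, 81.3]
force: [0.5, 0.4, -1.7]
gripper_width: 29.5
gripper_force: 20.0
```

```bash
python3 -m jog '{"jaw":[20,20,20,20,20,20,20,20],"slide":[[0,0,0],[0,0,0],[0.5,-0.2,-0.5],[0.9,-0.2,-0.5],[1,-0.2,-0.5],[1,-0.2,-0.4],[1,-0.2,0],[1,-0.2,0]],"spin":[-0.545,-0.545,0,0,0,0,0,0]}' && python3 -m jog '{"jaw":[20,20,20,20,20,20,20,20],"slide":[[1,-0.2,0],[1,-0.2,0],[1,-0.2,0],[0.9,-0.2,0],[0.6,-0.1,0],[0.4,0,0],[0,0,0],[0,0,0]],"spin":[0,0,0,0,0,0,0,0]}'; python3 - <<'E'
from h import *
w=env.grab_frame("wrist");cv2.imwrite("pics/w3.png",crop(w,0,0,512,384,1.56))
s=env.state();m=env.camera_model("wrist");print(s["time_s"],s["ee_pos"],s["ee_rot"])
E
```

```text
time_s: 6.4
ee_pos: [497.1, -59.6, 295.8]
ee_rot: [179.9, -0.0, 89.9]
force: [0.4, -0.5, -1.8]
gripper_width: 29.3
gripper_force: 20.0
time_s: 7.2
ee_pos: [470.8, 85.2, 295.0]
ee_rot: [180.0, 0.0, 90.0]
force: [0.4, 0.5, -1.7]
gripper_width: 29.7
gripper_force: 20.0
7.25 [470.82904034  84.87061473 294.92192563] [-1.79998588e+02  3.56408412e-02  8.99636178e+01]
```

View pics/w3.png

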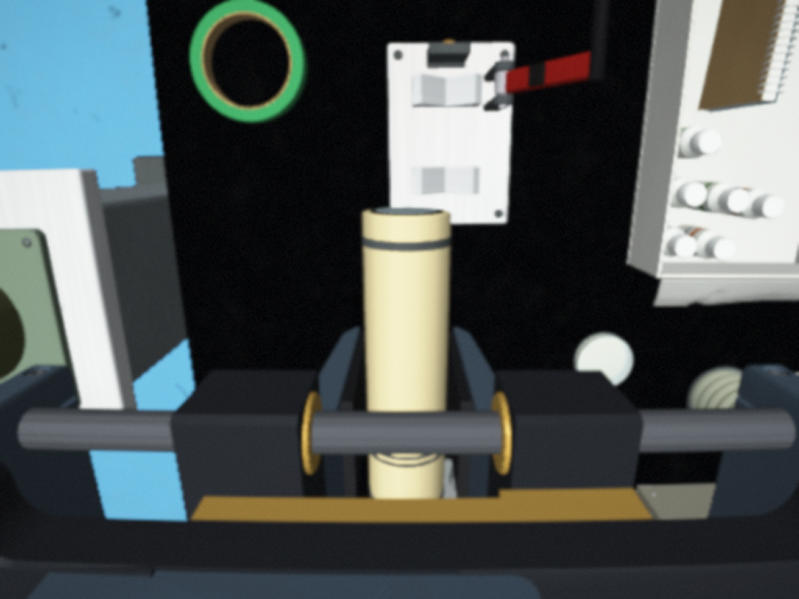

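The mount spans (388,43)–(515,43)–(508,222), with the stop at the far edge (448,52), the seats at rows 90 and 180, and the strap and handle to the right. One enlarged crop for accuracy.

```bash
python3 - <<'E'
from h import *
w=env.grab_frame("wrist");cv2.imwrite("pics/w4.png",crop(w,240,0,160,150,5)[:, :800][:600])
cv2.imwrite("pics/w4.png",crop(w,240,15,157,132,5))
s=env.state();m=env.camera_model("wrist");print(s["ee_pos"]); import pickle;pickle.dump(m,open("m4.pkl","wb"))
E
```

```text
[470.8844552   84.7153542  294.90220968]
```

```bash
python3 -c "
import cv2;a=cv2.imread('pics/w4.png')[:600];print(a.shape);cv2.imwrite('pics/w4.png',a)"
```

```text
(600, 785, 3)
```

View pics/w4.png

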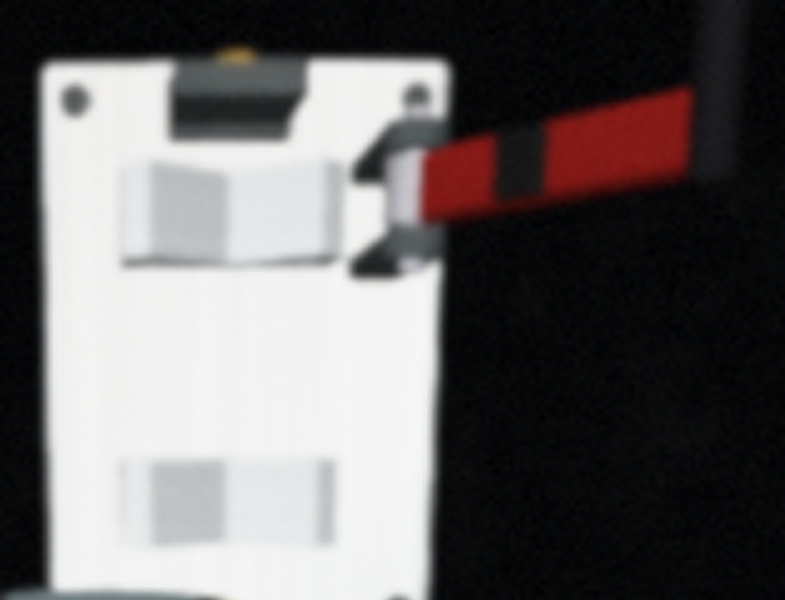

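Crop (5×, offset 240,15): base corners at (42,64) and (449,64); lower seat corners at (120,460), (334,460), (120,545) and (334,545); V apex line at column 226–229; handle end at (715,175); stop face at about row 138.

```bash
python3 - <<'E'
from h import *
import pickle
from scipy.optimize import least_squares
m=pickle.load(open("m4.pkl","rb"))
M=np.array([[-51,80,12],[61,80,12],[-30,-26,43],[30,-26,43],[-30,-50,43],[30,-50,43],[0,-26,20.8],[0,-50,20.8],[-30,50,43],[30,50,43]],float)
U=np.array([[42,64],[449,64],[120,460],[334,460],[120,545],[334,545],[227,460],[226,545],[123,162],[340,162]],float)
U=(U+.5)/5-.5+[240,15]
def W(p,M):
    c,s=np.cos(p[2]),np.sin(p[2]);return M@np.array([[c,s,0],[-s,c,0],[0,0,1]])+[p[0],p[1],0]
r=least_squares(lambda p:(proj(m,W(p,M))-U).ravel(),[502,188,0],loss="soft_l1",f_scale=.7)
print(r.x[:2],np.degrees(r.x[2]));print((proj(m,W(r.x,M))-U).round(1).tolist())
# end stop top front edge z=56 : row at 5x (230,?)
for y in(60,65,70): print(y,[((q-[240,15]+.5)*5-.5).round().tolist() for q in proj(m,W(r.x,np.array([[0,y,56],[0,y,12],[0,y+9,56.],[-17,y,56],[17,y,56]])))])
for t in(1.8,1.9,2.,2.1,2.2):
  h=np.array([[42-90*np.cos(t),y,66+90*np.sin(t)] for y in(46,72)]);print(t,W(r.x,h).round(1).tolist(),((proj(m,W(r.x,h))-[240,15]+.5)*5).round().tolist())
E
```

```text
[505.19096382 185.40174787] 0.1755363125588855
[[-0.1, -0.2], [-0.0, -0.1], [-0.1, 0.1], [1.3, 0.1], [-0.1, 1.1], [0.7, 1.0], [-0.6, -0.1], [-0.7, -0.0], [-0.8, -0.5], [2.1, -0.5]]
60 [[240.0, 107.0], [226.0, 141.0], [241.0, 68.0], [172.0, 107.0], [308.0, 107.0]]
65 [[240.0, 85.0], [227.0, 121.0], [241.0, 46.0], [172.0, 85.0], [309.0, 85.0]]
70 [[241.0, 64.0], [227.0, 102.0], [241.0, 24.0], [172.0, 64.0], [309.0, 64.0]]
1.8 [[567.5, 231.6, 153.6], [567.4, 257.6, 153.6]] [[611.0, 81.0], [621.0, -69.0]]
1.9 [[576.1, 231.6, 151.2], [576.1, 257.6, 151.2]] [[652.0, 84.0], [662.0, -64.0]]
2.0 [[584.5, 231.6, 147.8], [584.4, 257.6, 147.8]] [[688.0, 89.0], [699.0, -58.0]]
2.1 [[592.5, 231.7, 143.7], [592.4, 257.7, 143.7]] [[720.0, 94.0], [732.0, -50.0]]
2.2 [[600.0, 231.7, 138.8], [599.9, 257.7, 138.8]] [[748.0, 100.0], [759.0, -41.0]]
```

Mount at (505.2, 185.4), yaw 0.2°, stop at y≈61 in the mount's frame, strap angle ≈2.07. The gripper body would overlap the open strap with the barrel fully home. So I'll set the barrel down about 10 mm short, with the fingers at mount y≈-8.5, and push it home from behind with shut fingers.

```bash
python3 -m jog '{"jaw":[20,20,20,20,20,20,20,20,20,20],"slide":[[0.5,0.2,0.3],[0.7,0.3,0.8],[0.7,0.3,1],[0.7,0.24,1],[0.48,0.1,1],[0,0,1],[0,0,1],[0,0,0.8],[0,0,0.43],[0,0,0]],"spin":[0,0,0,0,0,0,0,0,0,0]}'; python3 -m jog '{"jaw":[20,20],"slide":[[0,0,0],[0,0,0]],"spin":[0,0]}'
```

```text
time_s: 8.3
ee_pos: [503.6, 177.4, 72.4]
ee_rot: [-179.7, 0.1, 90.0]
force: [-0.6, 0.7, -1.6]
gripper_width: 29.4
gripper_force: 20.0
time_s: 8.5
ee_pos: [505.9, 178.1, 75.9]
ee_rot: [179.9, -0.0, 90.0]
force: [-0.2, 0.9, -1.5]
gripper_width: 29.7
gripper_force: 20.0
```

```bash
python3 -m jog '{"jaw":[20,20,20,20,20,20],"slide":[[-0.02,0,0.2],[0,0,0.2],[0,0,0.2],[0,0,0.2],[0,0,0.1],[0,0,0]],"spin":[0,0,0,0,0,0]}'
```

```text
time_s: 9.1
ee_pos: [504.7, 177.0, 47.4]
ee_rot: [-179.9, 0.0, 90.0]
force: [-1.7, -0.1, -1.0]
gripper_width: 29.6
gripper_force: 20.0
```

```bash
python3 -m jog '{"jaw":[20,20,20,20],"slide":[[0,0,0.1],[0,0,0.1],[0,0,0.1],[0,0,0]],"spin":[0,0,0,0]}';python3 -m jog '{"jaw":[20,20,20],"slide":[[0,0,0.1],[0,0,0],[0,0,0]],"spin":[0,0,0]}'
```

```text
time_s: 9.5
ee_pos: [505.2, 176.9, 38.9]
ee_rot: [180.0, 0.0, 89.9]
force: [0.8, -4.7, -1.0]
gripper_width: 29.5
gripper_force: 20.6
time_s: 9.8
ee_pos: [505.6, 177.1, 36.3]
ee_rot: [179.9, -0.0, 89.9]
force: [1.8, -5.4, 0.6]
gripper_width: 29.2
gripper_force: 21.3
```

```bash
python3 -m jog '{"jaw":[20,20,20],"slide":[[-0.03,0,0],[0,0,0],[0,0,0]],"spin":[0,0,0]}';python3 -m jog '{"jaw":[20,20,20],"slide":[[0,0,0.05],[0,0,0.05],[0,0,0]],"spin":[0,0,0]}'
```

```text
time_s: 10.1
ee_pos: [505.6, 177.0, 36.2]
ee_rot: [179.9, -0.1, 90.0]
force: [1.7, 0.6, 0.4]
gripper_width: 29.8
gripper_force: 22.8
time_s: 10.4
ee_pos: [505.9, 177.0, 33.8]
ee_rot: [179.9, -0.1, 90.0]
force: [0.7, 0.3, 4.4]
gripper_width: 29.6
gripper_force: 23.4
```

```bash
python3 -m jog '{"jaw":[32,36,40,46,50,50],"slide":[[0,0,0],[0,0,0],[0,0,0],[0,0,0],[0,0,0],[0,0,0]],"spin":[0,0,0,0,0,0]}';python3 -m jog '{"jaw":[50,50,50,50,50,50,50,50],"slide":[[0,0,-0.1],[0,0,-0.3],[0,0,-0.6],[0,0,-1],[0,0,-1],[-0.8,0,-1],[-1,0,0],[-1,0,0]],"spin":[0,0,0,0,0,0,0,0]}';python3 -m jog '{"jaw":[40,30,20,10,0,0],"slide":[[-0.2,0,0],[0,0,0],[0,0,0],[0,0,0],[0,0,0],[0,0,0]],"spin":[0,0,0,0,0,0]}'; python3 - <<'E'
from h import *
w=env.grab_frame("wrist");cv2.imwrite("pics/w5.png",crop(w,100,0,320,240,2.5))
s=env.state();m=env.camera_model("wrist");print(s["ee_pos"]); import pickle;pickle.dump(m,open("m5.pkl","wb"))
E
```

```text
time_s: 11.0
ee_pos: [501.8, 177.0, 32.4]
ee_rot: [-179.6, -0.0, 90.0]
force: [-4.6, 4.6, 3.5]
gripper_width: 49.8
gripper_force: 4.3
time_s: 11.8
ee_pos: [505.6, 90.9, 154.8]
ee_rot: [179.8, 0.1, 90.2]
force: [-0.2, -1.0, 0.0]
gripper_width: 50.0
gripper_force: 0.0
time_s: 12.4
ee_pos: [505.0, 86.9, 152.9]
ee_rot: [-180.0, 0.0, 90.1]
force: [-0.0, -1.5, 0.1]
gripper_width: 5.0
gripper_force: 0.0
[504.97438714  86.79556124 152.9018135 ]
```

View pics/w5.png

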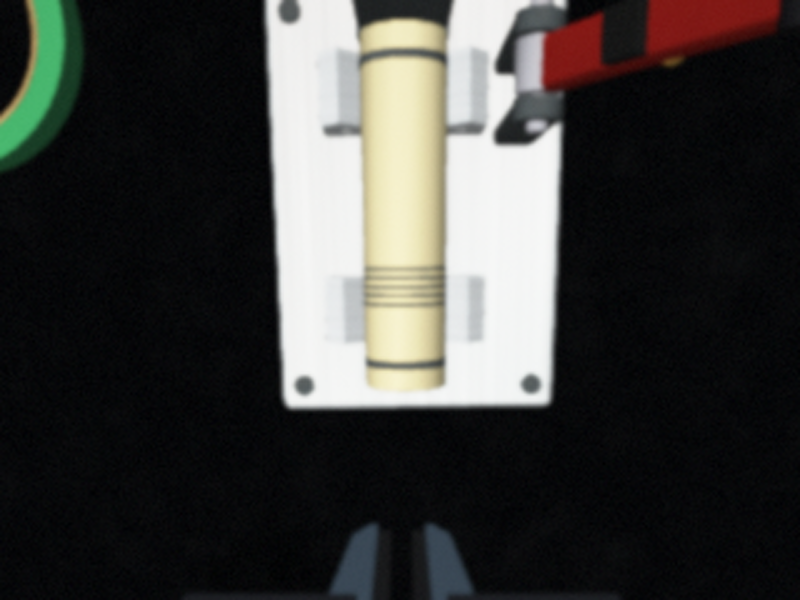

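The barrel sits centred in both seats. Its -y end is at (405,388) and the base's near edge is at row 405, with the stop just beyond the far end.

```bash
python3 - <<'E'
from h import *
import pickle;m=pickle.load(open("m5.pkl","rb"))
U=(np.array([[405,389],[405,389],[284,407],[551,405],[322,342],[484,342]],float)+.5)/2.5-.5+[100,0]
print(onz(m,U,np.array([42,57,12,12,43,43.])).round(1)); print(env.state()["gripper_width"])
E
```

```text
[[506.3 118.8  42. ]
 [506.2 121.3  57. ]
 [455.6 106.   12. ]
 [567.8 107.1  12. ]
 [475.5 136.4  43. ]
 [535.4 136.5  43. ]]
1.3927725588801387
```

```bash
python3 -m jog '{"jaw":[0,0,0,0,0,0,0],"slide":[[-0.3,0.02,0.3],[0,0,0.8],[0,0,1],[0,0,1],[0,0,0.6],[0,0,0.27],[0,0,0]],"spin":[0,0,0,0,0,0,0]}';python3 -m jog '{"jaw":[0,0,0,0,0,0],"slide":[[0.1,0,0],[0.2,0,0],[0.2,0,0],[0.1,0,0],[0,0,0],[0,0,0]],"spin":[0,0,0,0,0,0]}'
```

```text
time_s: 13.15
ee_pos: [504.8, 76.9, 32.8]
ee_rot: [-179.9, 0.0, 90.0]
force: [0.3, -0.2, 0.3]
gripper_width: 0.7
gripper_force: 0.0
time_s: 13.75
ee_pos: [505.6, 95.5, 34.1]
ee_rot: [180.0, 0.0, 90.0]
force: [1.0, 0.1, -0.0]
gripper_width: 0.5
gripper_force: 0.0
```

Now advance about 1 mm per row, in short calls.

```bash
python3 -m jog '{"jaw":[0,0,0,0],"slide":[[0.1,0,0],[0.1,0,0],[0.05,0,0],[0,0,0]],"spin":[0,0,0,0]}';python3 -m jog '{"jaw":[0,0,0],"slide":[[0.04,0,0],[0.04,0,0],[0,0,0]],"spin":[0,0,0]}';python3 -m jog '{"jaw":[0,0,0],"slide":[[0.04,0,0],[0.04,0,0],[0,0,0]],"spin":[0,0,0]}'
```

```text
time_s: 14.15
ee_pos: [505.6, 102.9, 33.9]
ee_rot: [180.0, 0.0, 90.0]
force: [-0.3, 0.2, -0.4]
gripper_width: 0.7
gripper_force: 0.1
time_s: 14.45
ee_pos: [505.6, 105.2, 33.9]
ee_rot: [-180.0, 0.0, 90.0]
force: [-0.0, -1.4, 1.5]
gripper_width: 0.6
gripper_force: 0.6
time_s: 14.75
ee_pos: [505.6, 107.8, 33.9]
ee_rot: [-180.0, -0.0, 90.0]
force: [-0.5, -0.7, 0.4]
gripper_width: 0.5
gripper_force: 0.5
```

```bash
for i in 1; do :; done; python3 -m jog '{"jaw":[0,0,0],"slide":[[0.03,0,0],[0.02,0,0],[0,0,0]],"spin":[0,0,0]}' | grep -E 'pos|^force';python3 -m jog '{"jaw":[0,0],"slide":[[0.03,0,0],[0,0,0]],"spin":[0,0]}'| grep -E 'pos|^force'
```

```text
ee_pos: [505.5, 109.2, 33.9]
force: [-0.0, -0.9, -0.6]
ee_pos: [505.6, 109.6, 33.9]
force: [0.0, -4.7, 0.7]
```

```bash
python3 -m jog '{"jaw":[0,0],"slide":[[0.03,0,0],[0,0,0]],"spin":[0,0]}'| grep -E 'pos|^force'
```

```text
ee_pos: [505.6, 109.7, 33.9]
force: [0.6, -7.9, -0.3]
```

```bash
python3 -m jog '{"jaw":[0,0],"slide":[[0.02,0,0],[0,0,0]],"spin":[0,0]}'| grep -E 'pos|^force'
```

```text
ee_pos: [505.5, 109.7, 33.9]
force: [0.5, -10.4, 0.5]
```

The barrel bears on the stop: force rises at constant position. I'll ease to about 6 N, hold, then back off.

```bash
python3 -m jog '{"jaw":[0,0,0,0],"slide":[[-0.03,0,0],[0,0,0],[0,0,0],[0,0,0]],"spin":[0,0,0,0]}'| grep -E 'pos|^force'; python3 -m jog '{"jaw":[0,0],"slide":[[0,0,0],[0,0,0]],"spin":[0,0]}'| grep -E 'pos|^force'; python3 -m jog '{"jaw":[0,0,0,0,0,0,0,0,0,0],"slide":[[-0.1,0,0],[-0.3,0,0],[-0.6,0,-0.3],[0,0,-1],[0,0,-1],[0,0,-1],[0,0,-1],[0,0,-1],[0,0,-1],[0,0,-0.8]],"spin":[0,0,0,0,0,0,0,0,0,0]}'
```

```text
ee_pos: [505.5, 109.7, 33.9]
force: [1.1, -6.8, 1.0]
ee_pos: [505.5, 109.7, 34.0]
force: [0.3, -6.8, -0.0]
time_s: 17.25
ee_pos: [505.8, 80.7, 248.8]
ee_rot: [179.9, -0.1, 90.0]
force: [1.1, 0.0, -0.1]
gripper_width: 0.5
gripper_force: 0.0
```

```bash
python3 -m jog '{"jaw":[10,20,30,40,50,50],"slide":[[0.5,0.5,0],[0.7,0.7,0],[0.7,0.6,0],[0.4,0.2,0],[0,0,0],[0,0,0]],"spin":[0,0,0,0,0,0]}'; python3 - <<'E'
from h import *
w=env.grab_frame("wrist");cv2.imwrite("pics/w6.png",crop(w,0,0,512,384,1.5))
s=env.state();m=env.camera_model("wrist");print(s["ee_pos"]); import pickle;pickle.dump(m,open("m6.pkl","wb"))
E
```

```text
time_s: 17.85
ee_pos: [564.8, 149.1, 246.6]
ee_rot: [-179.9, 0.0, 90.0]
force: [0.2, 0.5, -0.1]
gripper_width: 45.5
gripper_force: 0.0
[564.72687874 148.89966348 246.85184315]
```

View pics/w6.png

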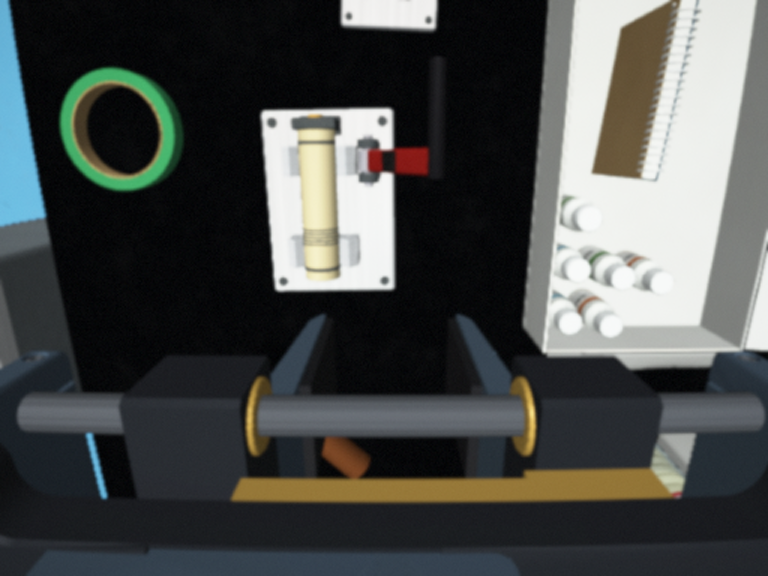

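Barrel is against the stop. The black handle runs from (438,57) to (436,178), column ≈437.

```bash
python3 - <<'E'
from h import *
import pickle;m=pickle.load(open("m6.pkl","rb"))
U=(np.array([[438,57],[437,110],[436,178]],float)+.5)/1.5-.5
for z in(148,145,142,138): print(onz(m,U,z).round(1).tolist())
for t in(1.9,2.0,2.05,2.1,2.15,2.2): print(t,505.8+42-90*np.cos(t),66+90*np.sin(t))
E
```

```text
[[590.6, 280.5, 148.0], [590.7, 252.9, 148.0], [591.1, 215.3, 148.0]]
[[590.9, 281.1, 145.0], [591.0, 253.1, 145.0], [591.4, 215.2, 145.0]]
[[591.1, 281.7, 142.0], [591.3, 253.4, 142.0], [591.7, 215.0, 142.0]]
[[591.5, 282.4, 138.0], [591.6, 253.8, 138.0], [592.0, 214.9, 138.0]]
1.9 576.8960610177153 151.16700789186729
2.0 585.2532152892428 147.83676841431134
2.05 589.2965422239041 145.8626131770038
2.1 593.2361494139872 143.68884299839863
2.15 597.0621898932243 141.3208911718648
2.2 600.765100552981 138.7646763437631
```

```bash
python3 -m jog '{"jaw":[44,40,40,40,40,40,40,40,40],"slide":[[0.6,0.2,0],[0.9,0.3,0],[1,0.3,0.1],[0.8,0.08,0.4],[0.35,0,0.8],[0,0,1],[0,0,1],[0,0,0.5],[0,0,0]],"spin":[0,0,0,0,0,0,0,0,0]}';python3 -m jog '{"jaw":[30,20,10,4,4,4,4],"slide":[[0,0,0],[0,0,0],[0,0,0],[0,0,0],[0,0,0],[0,0,0],[0,0,0]],"spin":[0,0,0,0,0,0,0]}' 15
```

```text
time_s: 18.8
ee_pos: [590.2, 258.8, 130.3]
ee_rot: [-179.7, 0.1, 90.0]
force: [-0.2, -0.3, -0.9]
gripper_width: 39.9
gripper_force: 0.0
time_s: 19.5
ee_pos: [591.2, 259.3, 133.8]
ee_rot: [-179.9, -0.0, 90.0]
force: [-3.6, 0.9, 6.0]
gripper_width: 9.5
gripper_force: 15.0
```

```bash
python3 -m jog '{"jaw":[4,4,4,4,4,4,4],"slide":[[0,-0.25,-0.11],[0,-0.245,-0.105],[0,-0.26,-0.07],[0,-0.265,-0.05],[0,-0.27,-0.02],[0,-0.27,-0.01],[0,0,0]],"spin":[0,0,0,0,0,0,0]}' 20
```

```text
time_s: 20.2
ee_pos: [549.7, 259.1, 147.2]
ee_rot: [179.2, -0.1, 90.1]
force: [6.8, -2.8, 7.3]
gripper_width: 9.8
gripper_force: 20.0
```

```bash
python3 -m jog '{"jaw":[4,4,4,4,4,4,4],"slide":[[0,-0.27,0.03],[0,-0.265,0.04],[0,-0.26,0.075],[0,-0.255,0.09],[0,-0.245,0.12],[0,-0.23,0.135],[0,0,0]],"spin":[0,0,0,0,0,0,0]}' && python3 -m jog '{"jaw":[4,4,4,4,4,4,4,4,4],"slide":[[0,-0.22,0.16],[0,-0.2,0.175],[0,-0.185,0.2],[0,-0.17,0.206],[0,-0.15,0.226],[0,-0.127,0.236],[0,-0.08,0.16],[0,-0.057,0.17],[0,0,0]],"spin":[0,0,0,0,0,0,0,0,0]}'
```

```text
time_s: 20.9
ee_pos: [501.2, 258.7, 131.8]
ee_rot: [179.6, -0.0, 90.1]
force: [-0.3, -3.2, 10.1]
gripper_width: 9.2
gripper_force: 20.0
time_s: 21.8
ee_pos: [463.2, 258.2, 83.6]
ee_rot: [180.0, 0.1, 90.1]
force: [-1.8, -1.8, 3.2]
gripper_width: 9.6
gripper_force: 20.0
```

```bash
python3 -m jog '{"jaw":[15,22,30,30,30,30,30],"slide":[[0,0,0],[0,0,0],[0,0,0],[0,0,-0.3],[0,-0.1,-0.5],[0,0,-0.4],[0,0,0]],"spin":[0,0,0,0,0,0,0]}' && python3 -m jog '{"jaw":[20,10,0,0,0],"slide":[[0,0,0],[0,0,0],[0,0,0],[0,0,0],[0,0,0]],"spin":[0,0,0,0,0]}'; python3 - <<'E'
from h import *
s=env.state();print(s["ee_pos"],s["force"],s["gripper_width"])
E
```

```text
time_s: 22.5
ee_pos: [462.2, 259.9, 121.4]
ee_rot: [179.8, -0.1, 90.0]
force: [1.1, -0.2, 0.2]
gripper_width: 30.2
gripper_force: 0.0
time_s: 23.0
ee_pos: [460.6, 259.0, 118.8]
ee_rot: [-180.0, 0.0, 90.0]
force: [-0.9, -0.2, -0.5]
gripper_width: 0.3
gripper_force: 0.0
[460.64648978 259.01676615 118.8301888 ] [-0.94009234 -0.1532786  -0.48238252] 0.33371035821994827
```

```bash
python3 -m jog '{"jaw":[0,0,0,0,0],"slide":[[0,0,0.2],[0,0,0.2],[0,0,0.1],[0,0,0.05],[0,0,0]],"spin":[0,0,0,0,0]}'|grep -E 'pos|^force' && python3 -m jog '{"jaw":[0,0,0,0,0,0,0,0],"slide":[[0,0,0.08],[0,0,0.08],[0,0,0.08],[0,0,0.08],[0,0,0.08],[0,0,0.08],[0,0,0.05],[0,0,0]],"spin":[0,0,0,0,0,0,0,0]}'|grep -E 'pos|^force'
```

```text
ee_pos: [460.0, 258.9, 102.7]
force: [-2.2, -1.0, 3.1]
ee_pos: [459.0, 259.1, 86.8]
force: [-3.3, 0.7, 4.4]
```

```bash
python3 -m jog '{"jaw":[0,0,0,0],"slide":[[0,0,0.05],[0,0,0.05],[0,0,0.05],[0,0,0]],"spin":[0,0,0,0]}'|grep -E 'pos|^force'; python3 -m jog '{"jaw":[0,0],"slide":[[0,0,0.04],[0,0,0]],"spin":[0,0]}'|grep -E 'pos|^force'; python3 -m jog '{"jaw":[0,0],"slide":[[0,0,0.04],[0,0,0]],"spin":[0,0]}'|grep -E 'pos|^force'
```

```text
ee_pos: [458.9, 259.1, 82.3]
force: [-3.9, 0.7, 4.5]
ee_pos: [459.0, 259.1, 81.2]
force: [-5.4, 0.8, 6.0]
ee_pos: [459.0, 259.1, 80.0]
force: [-3.7, 0.8, 6.2]
```

```bash
python3 -m jog '{"jaw":[0,0],"slide":[[0,0,0.03],[0,0,0]],"spin":[0,0]}'|grep -E 'pos|^force';  python3 -m jog '{"jaw":[0,0],"slide":[[0,0,0.03],[0,0,0]],"spin":[0,0]}'|grep -E 'pos|^force'
```

```text
ee_pos: [459.0, 259.1, 79.1]
force: [-5.3, 1.2, 6.1]
ee_pos: [459.0, 259.1, 78.2]
force: [-4.1, -0.1, 5.5]
```

```bash
python3 -m jog '{"jaw":[0,0],"slide":[[0,0,0.03],[0,0,0]],"spin":[0,0]}'|grep -E 'pos|^force';  python3 -m jog '{"jaw":[0,0],"slide":[[0,0,0.02],[0,0,0]],"spin":[0,0]}'|grep -E 'pos|^force'
```

```text
ee_pos: [459.0, 259.1, 77.3]
force: [-5.5, 0.3, 6.4]
ee_pos: [459.0, 259.1, 76.7]
force: [-4.6, 1.6, 6.5]
```

```bash
python3 -m jog '{"jaw":[0,0],"slide":[[0,0,0.02],[0,0,0]],"spin":[0,0]}'|grep -E 'pos|^force';  python3 -m jog '{"jaw":[0,0],"slide":[[0,0,0.02],[0,0,0]],"spin":[0,0]}'|grep -E 'pos|^force'
```

```text
ee_pos: [459.0, 259.1, 76.1]
force: [-4.9, 0.1, 5.6]
ee_pos: [459.0, 259.1, 75.5]
force: [-6.2, 0.7, 5.9]
```

```bash
python3 -m jog '{"jaw":[0,0],"slide":[[0,0,0.02],[0,0,0]],"spin":[0,0]}'|grep -E 'pos|^force';  python3 -m jog '{"jaw":[0,0],"slide":[[0,0,0.02],[0,0,0]],"spin":[0,0]}'|grep -E 'pos|^force'
```

```text
ee_pos: [459.0, 259.1, 74.9]
force: [-5.0, 0.4, 6.6]
ee_pos: [459.0, 259.1, 74.3]
force: [-5.3, 1.2, 6.4]
```

```bash
python3 -m jog '{"jaw":[0,0],"slide":[[0,0,0.02],[0,0,0]],"spin":[0,0]}'|grep -E 'pos|^force';  python3 -m jog '{"jaw":[0,0],"slide":[[0,0,0.02],[0,0,0]],"spin":[0,0]}'|grep -E 'pos|^force'
```

```text
ee_pos: [459.0, 259.1, 73.7]
force: [-5.0, 1.7, 4.5]
ee_pos: [459.0, 259.1, 73.1]
force: [-5.0, -0.2, 6.0]
```

```bash
python3 -m jog '{"jaw":[0,0],"slide":[[0,0,0.02],[0,0,0]],"spin":[0,0]}'|grep -E 'pos|^force';  python3 -m jog '{"jaw":[0,0],"slide":[[0,0,0.02],[0,0,0]],"spin":[0,0]}'|grep -E 'pos|^force'
```

```text
ee_pos: [459.0, 259.1, 72.5]
force: [-4.1, 0.1, 5.6]
ee_pos: [459.0, 259.1, 71.9]
force: [-5.0, 0.7, 5.7]
```

```bash
python3 -m jog '{"jaw":[0,0],"slide":[[0,0,0.02],[0,0,0]],"spin":[0,0]}'|grep -E 'pos|^force';  python3 -m jog '{"jaw":[0,0],"slide":[[0,0,0.02],[0,0,0]],"spin":[0,0]}'|grep -E 'pos|^force'
```

```text
ee_pos: [459.0, 259.1, 71.3]
force: [-5.2, 0.5, 5.9]
ee_pos: [459.0, 259.1, 70.7]
force: [-5.2, 0.7, 6.3]
```

```bash
python3 -m jog '{"jaw":[0,0],"slide":[[0,0,0.02],[0,0,0]],"spin":[0,0]}'|grep -E 'pos|^force';  python3 -m jog '{"jaw":[0,0],"slide":[[0,0,0.02],[0,0,0]],"spin":[0,0]}'|grep -E 'pos|^force'
```

```text
ee_pos: [459.1, 259.1, 70.1]
force: [-5.0, 0.8, 5.5]
ee_pos: [459.1, 259.1, 69.5]
force: [-5.2, 0.1, 6.0]
```

```bash
python3 -m jog '{"jaw":[0,0],"slide":[[0,0,0.02],[0,0,0]],"spin":[0,0]}'|grep -E 'pos|^force';  python3 -m jog '{"jaw":[0,0],"slide":[[0,0,0.02],[0,0,0]],"spin":[0,0]}'|grep -E 'pos|^force'
```

```text
ee_pos: [459.1, 259.1, 68.9]
force: [-5.1, 0.5, 5.8]
ee_pos: [459.1, 259.1, 68.3]
force: [-4.4, 1.1, 5.8]
```

```bash
python3 -m jog '{"jaw":[0,0],"slide":[[0,0,0.02],[0,0,0]],"spin":[0,0]}'|grep -E 'pos|^force';  python3 -m jog '{"jaw":[0,0],"slide":[[0,0,0.02],[0,0,0]],"spin":[0,0]}'|grep -E 'pos|^force'
```

```text
ee_pos: [459.1, 259.1, 67.7]
force: [-5.1, 0.5, 5.4]
ee_pos: [459.1, 259.1, 67.2]
force: [-4.9, 0.7, 7.0]
```

```bash
python3 -m jog '{"jaw":[0,0],"slide":[[0,0,0.02],[0,0,0]],"spin":[0,0]}'|grep -E 'pos|^force';  python3 -m jog '{"jaw":[0,0],"slide":[[0,0,0.02],[0,0,0]],"spin":[0,0]}'|grep -E 'pos|^force'
```

```text
ee_pos: [459.1, 259.1, 66.9]
force: [-5.7, 0.5, 8.6]
ee_pos: [459.1, 259.2, 66.6]
force: [-5.3, -0.3, 11.4]
```

Contact felt: force rose from about 5.9 N (hinge friction) to 11.4 N, so the pad is at about 11 N. Lifting off.

```bash
python3 -m jog '{"jaw":[0,0],"slide":[[0,0,0],[0,0,0]],"spin":[0,0]}'|grep -E 'pos|^force'; python3 -m jog '{"jaw":[0,0,0,0,0,0,0,0,0,0],"slide":[[0,0,-0.05],[0,0,-0.1],[0,0,-0.3],[0,0,-0.8],[0,0,-1],[0,0,-1],[-1,0,-1],[-1,0,-1],[-1,0,0],[-1,0,0]],"spin":[0,0,0,0,0,0,0,0,0,0]}'; python3 -m jog '{"jaw":[0,0,0],"slide":[[-0.8,0.8,0],[0,0,0],[0,0,0]],"spin":[0,0,0]}'; python3 - <<'E'
from h import *
w=env.grab_frame("wrist");cv2.imwrite("pics/w7.png",crop(w,100,0,320,240,2.5))
E
```

```text
ee_pos: [459.2, 259.2, 66.7]
force: [-6.0, -0.0, 11.4]
time_s: 30.7
ee_pos: [461.4, 138.2, 225.0]
ee_rot: [179.8, -0.0, 90.0]
force: [0.4, 0.2, 0.8]
gripper_width: 0.4
gripper_force: 0.0
time_s: 31.0
ee_pos: [485.0, 114.7, 223.5]
ee_rot: [180.0, -0.0, 89.9]
force: [-0.4, 0.4, 0.4]
gripper_width: 0.7
gripper_force: 0.0
```

View pics/w7.png

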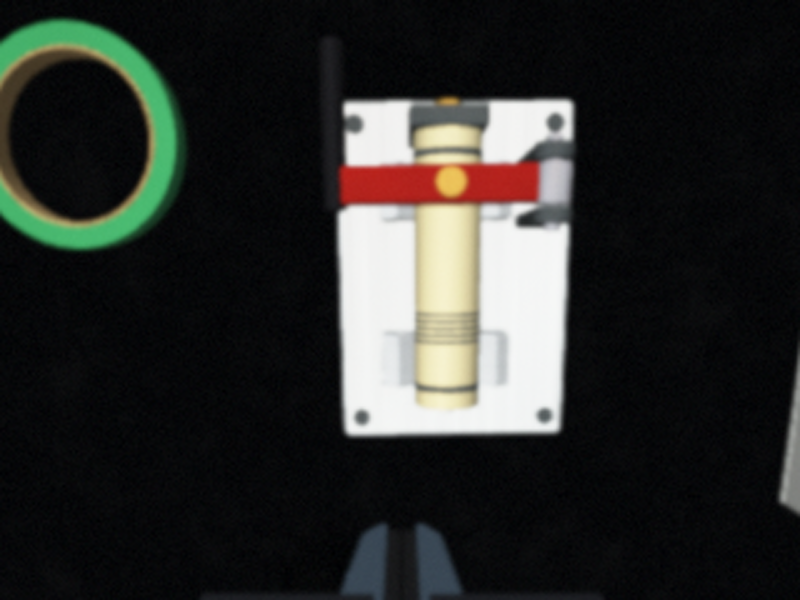

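The strap lies closed across the barrel (row 183). The barrel is straight in the V (column 447) and against the stop (row 125), and the robot is clear. Handing in.

```bash
python3 -c "
from workcell import env
print(env.job_done())"
```

```text
the job is handed in; nothing more can be done
None
```

I handed the job in at about 31 s, and no verdict came back: the barrel is seated in the V against the end stop after a steady push of about 7 N (peak about 10 N), and the strap is closed with its pad gripping at an estimated 11 N.

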